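Load the deburring tool into the parts tote and hold the tote up level

TASK

Pull the red-handled deburring tool up out of its stand on the bench and put it, blade down and fully home, into the empty tool tube of the blue tote that holds the two cut aluminium profiles. Let go of the tool, then pick the tote up by its black handle bar, about 12 cm clear of the bench, and keep it there steady and level with the tool and both profiles still in it: finish while holding it in the air. Do not tip the tote, and leave the yellow-handled scraper, the white bottle and the steel bar end where they stand.

Things in the scene. Friction and masses are not known exactly. Their poses are not given: they have to be found in the camera images.
- tote: Loose blue open tote, 160 mm (its x) by 280 mm (its y), walls 45 mm high and 5 mm thick, about 0.45 kg empty. Origin: centre of its underside; z up. A black handle bar runs along its y axis over its middle, carried by two steel posts at y = +50 and -50 mm (posts 16 x 12 mm). An aluminium tool tube stands at y = -115 mm, outside the post; the two cut profiles lie in the tray at the +y end. Starts standing on the bench.
- tote_handle (a point): Middle of the tote's handle bar, 150 mm above the tote's underside. The bar is 16 mm wide (along the tote's x), 20 mm tall, with 88 mm free between the posts along the tote's y. It is free underneath for 105 mm and more. Axes as the tote's.
- tote_cup (a point): Centre of the mouth of the tote's empty upright tool tube (aluminium, outside diameter 30 mm, bore 22 mm, 80 mm deep, 4 mm wall), 90 mm above the tote's underside. Axes as the tote's. A tool is home when the underside of its black guard rests on this mouth.
- deburrer: Red-handled deburring tool, loose, 0.09 kg, 170 mm long. Origin: on its axis, at the underside of its black round guard (38 mm diameter, 5 mm thick); z runs up along the handle. Handle: round, 28 mm diameter, from 5 to 100 mm above the origin (narrowing a little at both ends). Blade shaft: 8 mm diameter, reaching 70 mm below the origin. It starts standing blade down in the tube of stand_a, its guard resting on the mouth.
- deburrer_tip (a point): Blade tip of the deburring tool, 70 mm below its guard on its axis.
- stand_a: Fixed stand that holds the deburring tool at the start: a green upright tube (outside diameter 30 mm, bore 22 mm) on an 80 x 80 x 10 mm dark steel foot, mouth 90 mm above the bench. Origin: centre of the foot's underside. It may stand on either side of stand_b.
- stand_b: Fixed stand of the same kind, holding the yellow-handled scraper.
- scraper: Yellow-handled scraper in stand_b, a bystander of the same shape and size as the deburring tool. Origin at its guard's underside, handle top 100 mm above it.
- cut0: Cut piece of square aluminium tube, 30 x 30 x 80 mm, loose, 0.055 kg, lying in the tote. Origin: centre of its underside.
- cut1: Second cut piece of square aluminium tube, 30 x 30 x 80 mm, loose, lying in the tote.
- bottle: White plastic bottle with green cap, 64 mm diameter, 170 mm tall, bystander. Origin: centre of its underside.
- bar_end: Upright offcut of round steel bar, 40 mm diameter, 60 mm tall, bystander. Origin: centre of its underside.
Mind the look-alikes: they are no part of the job. Of the things like the deburrer, leave any that is turquoise; of the rest the larger one is meant.

How it is judged:
On the way, in this order (a step that is already met when the one before it is completed fails the run):
1. the deburring tool is pulled fully out of its stand (z of deburrer_tip in the frame of stand_a above 0.09 m and contact force between deburrer and the fingers above 0.3 N), for 0.1 s.
2. the deburring tool is home in the tote's tube and let go, with the tote still on the bench (distance between deburrer and tote_cup below 0.012 m and angle between the z axis of deburrer and the z axis of tote, either way round below 0.2 rad and contact force between deburrer and the fingers below 0.1 N and height (world z) of tote below 0.01 m and angle between tote's own z axis and vertical below 0.1 rad), for 0.2 s.
At the end, for the whole second after the job is handed in: Fingers hold the tote within 70 mm of its bar's middle, over 80 mm up, level to 0.17 rad, slower than 30 mm/s and 0.2 rad/s, touching no stand or bystander; tool guard within 12 mm of the tube mouth, in line to 0.2 rad; both profiles still in their end of the tray (height (world z) of tote above 0.08 m and angle between tote's own z axis and vertical below 0.17 rad and linear speed of tote below 0.03 m/s and angular speed of tote below 0.2 rad/s and contact force between tote and the fingers above 1 N and distance between the grasp point and tote_handle below 0.07 m and contact force between tote and stand_a below 0.1 N and contact force between tote and stand_b below 0.1 N and contact force between tote and bottle below 0.1 N and contact force between tote and bar_end below 0.1 N and contact force between tote and scraper below 0.1 N and distance between deburrer and tote_cup below 0.012 m and angle between the z axis of deburrer and the z axis of tote, either way round below 0.2 rad and z of cut0 in the frame of tote between -0.005 and 0.045 m and x of cut0 in the frame of tote between -0.08 and 0.08 m and y of cut0 in the frame of tote between 0 and 0.14 m and z of cut1 in the frame of tote between -0.005 and 0.045 m and x of cut1 in the frame of tote between -0.08 and 0.08 m and y of cut1 in the frame of tote between 0 and 0.14 m); the arm keeps its last pose, push and grip.
It fails at once if the tote is tipped by more than 0.45 rad (angle between tote's own z axis and vertical above 0.45 rad).
It fails at once if the scraper, the bottle or the bar end is moved by more than 30 mm (distance of any of scraper, bottle, bar_end from where it was at the start of the episode above 0.03 m).
It also fails if it takes over 56 s, if anything falls off the work surface, if the arm or the gripper's body presses on something with over 40 N, if the wrist force passes 120 N, or if a joint passes its speed limit or range.

ROBOT

A 7-joint arm with a two-finger parallel gripper is mounted at the origin on the work surface. World frame = base frame: x ahead of the robot, y to its left, z up, the work surface at z = 0. Lengths are in m, angles in rad, forces in N, time in s.
With the tool pointing down it reaches from about 0.425 to 1.025 m from the base axis. Payload 9.4 kg.
Tool frame: the origin (TCP) lies at the very end of the fingers, on their centre line; the grasp point (between the pads) lies 19 mm behind it; z points along the fingers, y is the line along which they close (so a half turn about z gives the same grasp; the last joint's range is limited). The gripper opens to 93 mm and grips with 3 to 60 N. Pads are 15 mm wide; open, the fingers measure 128 mm over their backs; the gripper's body (75 mm by 188 mm) begins 65 mm behind the grasp point.
Start: joints at [1.027, 0.599, -0.003, 1.599, 0.002, 0.943, -0.08], TCP at [0.326, -0.647, 0.219] pointing down, gripper open.
Joint ranges: [-2.57, 2.57], [-0.35, 1.97], [-1.29, 1.29], [0.11, 2.56], [-1.05, 4.19], [0.11, 1.86], [-2.63, 2.63]. Speed limits (rad/s): [2.22, 2.22, 3.01, 3.01, 3.14, 3.14, 3.14].

INTERFACE

Orientations are given as a rotation vector (axis times angle).
In Python, from cell import bot gives the robot as it stands.
- The arm moves only by the tool send_rows, never from a script. Its argument "steps" is a list that holds one entry, the list of rows, each a list of 4 numbers: the shift along the tool's x, y, z in m, then the turn about the tool's z in rad. A call has 1 to 8 rows; each row shifts and turns the commanded pose from where the row before left it, along the tool's axes as they then stand; what a row does not reach is not made up. A row lasts 1/8 s, in which the tool goes at most 62.5 mm and 10.7 degrees, less where a joint would pass 70% of its speed; a pose out of reach is approached as far as the arm can. A call with a gripper value outside its range is refused whole. "gripper" is the closure, from -1 (fully open) to 1 (shut), so that 0 is half open, set as the call begins (left out, the last holds). The fingers move at their own pace and stop on an object; "newtons" is the grip in N (left out, the last holds). Time passes only in rows, so rows that do not move let the fingers close. It gives the time, the measured TCP pose, the force, the opening and the grip force at its end, in the units of the state.
- bot.observe(): the state, without advancing time (a new reading comes with each control period).
- bot.camera(name): name is "side" or "top"; returns the picture (384x512x3 uint8, red, green, blue); there is no depth.
- bot.camera_model(name): a dict with "camera_matrix" (3x3 intrinsics, pixels), "distortion" ([k1, k2, p1, p2, k3] as OpenCV has them; the pictures are not rectified), "world_from_camera" (4x4, takes a point from camera to world coordinates). Camera axes: x right, y down, z forward; pixel columns grow to the right and rows downward; lengths in m; the calibration is good to about 2 mm. A picture is of the moment at which its call begins. camera_model takes no time and is no camera call.
- bot.finish_job(): hands the job in; it is judged then, once.
The state is a dict: "t": time; "q": joint angles; "dq": joint speeds; "joint_torque": joint torques, N m; "eef_pos": TCP position; "eef_rot": TCP orientation; "contact_force": force on the tool from outside, world axes, zero at the start; "ft_torque": the same for the moment, N m; "grip_width": opening from 0.0 (shut) to 1.0 (fully open); "gripper_force": force on a finger pad.
Only numpy, scipy, OpenCV 4.12 (cv2) and the standard library are available. Lean on these libraries where they do the work, as an engineer would, in place of code of your own. Each camera call takes 0.05 s, during which the arm holds its last target. There are 200 camera calls.

## Working session

There is one attempt and no reset: what is moved stays moved. The work goes in short steps, Python scripts to look and compute and a tool call to move; the robot and the scene stay as the last step left them, time stands still between calls to the robot, and variables do not carry over. Pictures are saved under pics/ and viewed, at most 10 in all, crops included, and the job is handed in when it is done.

Besides the shell and the picture viewer there is one more tool, called after "Emit:" by a JSON object that holds its "method" and its "body". send_rows: Moves the arm, as the interface text tells. Its arguments: {"type":"object","properties":{"steps":{"type":"array","items":{"type":"array","items":{"type":"array","items":{"type":"number"}}}},"gripper":{"type":"number"},"newtons":{"type":"number"}},"required":["steps"]}

```bash
mkdir -p pics; python3 - <<'E'
from cell import bot
import cv2
for n in("side","top"):
    cv2.imwrite(f"pics/{n}0.png",cv2.cvtColor(bot.camera(n),cv2.COLOR_RGB2BGR))
    m=bot.camera_model(n);print(n,m)
o=bot.observe();print(o)
E
```

```text
side {'camera_matrix': array([[415.71964122,   0.        , 264.37942427],
       [  0.        , 415.71964122, 192.39304696],
       [  0.        ,   0.        ,   1.        ]]), 'distortion': array([-0.01447473,  0.        ,  0.        ,  0.        ,  0.        ]), 'world_from_camera': array([[-0.99665127, -0.05072627,  0.06413336,  0.51350319],
       [-0.08126704,  0.52767046, -0.84555281,  0.83296655],
       [ 0.00905046, -0.84793321, -0.53002581,  0.65484399],
       [ 0.        ,  0.        ,  0.        ,  1.        ]])}
top {'camera_matrix': array([[451.56164104,   0.        , 262.51038217],
       [  0.        , 451.56164104, 191.2214395 ],
       [  0.        ,   0.        ,   1.        ]]), 'distortion': array([0.02583264, 0.        , 0.        , 0.        , 0.        ]), 'world_from_camera': array([[ 0.02135975, -0.99808316,  0.05808411,  0.4972028 ],
       [-0.9997445 , -0.02175287, -0.00614424, -0.0205398 ],
       [ 0.00739595, -0.05793803, -0.99829279,  1.49701476],
       [ 0.        ,  0.        ,  0.        ,  1.        ]])}
{'t': 0.1, 'q': array([ 1.02728534,  0.60005242, -0.00250006,  1.60000756,  0.00178191,
        0.94286689, -0.07984404]), 'dq': array([-0.00115908, -0.00099971, -0.00192303, -0.00115795,  0.00131656,
       -0.00096484,  0.00119536]), 'joint_torque': array([ 5.57381849e-03, -7.66557026e+01,  1.50235567e+00, -2.52938479e+01,
       -5.22768893e-02,  1.36053577e-02,  2.69557978e-05]), 'eef_pos': array([ 0.32606838, -0.64708718,  0.21785677]), 'eef_rot': array([-3.05519374e+00, -7.26285345e-01,  6.87589249e-04]), 'contact_force': array([ 1.07067829, -0.46765581,  0.60513875]), 'ft_torque': array([ 0.03682524, -0.00640107, -0.01571145]), 'gripper_force': 0.0, 'grip_width': 1.0000777983679656}
```

View pics/side0.png

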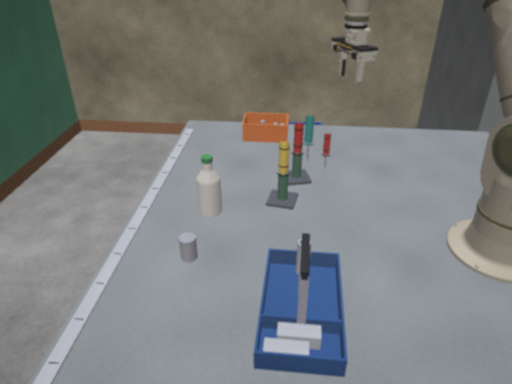

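View pics/top0.png

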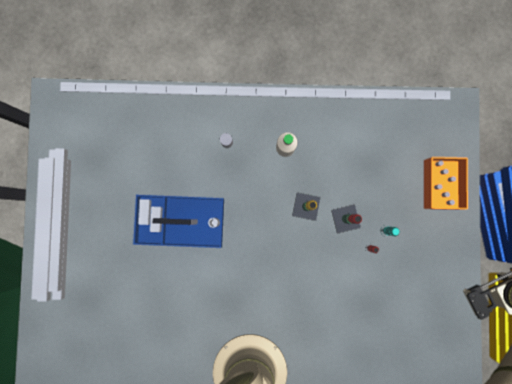

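Side view: red tool in its stand at (298,150), yellow scraper at (283,170), tote at (303,305), small red and turquoise look-alikes at (327,145) and (310,130). Top view: red tool at (353,219), scraper at (311,206), tube at (213,223), handle bar around (175,221), bottle at (288,142), bar end at (226,140).

```bash
cat > h.py <<'E'
import numpy as np,cv2
from cell import bot
def px(n,uv,z):
    m=bot.camera_model(n);T=m["world_from_camera"]
    p=cv2.undistortPoints(np.float64(uv).reshape(-1,1,2),m["camera_matrix"],m["distortion"])[:,0]
    d=np.c_[p,np.ones(len(p))]@T[:3,:3].T;o=T[:3,3]
    return o+d*((z-o[2])/d[:,2])[:,None]
def proj(n,P):
    m=bot.camera_model(n);T=np.linalg.inv(m["world_from_camera"])
    return cv2.projectPoints(np.float64(P).reshape(-1,1,3),cv2.Rodrigues(T[:3,:3])[0],T[:3,3],m["camera_matrix"],m["distortion"])[0][:,0]
def shot(n,name,x0,x1,y0,y1,s):
    i=cv2.cvtColor(bot.camera(n),cv2.COLOR_RGB2BGR)
    cv2.imwrite("pics/"+name,cv2.resize(i[y0:y1,x0:x1],None,fx=s,fy=s,interpolation=cv2.INTER_CUBIC));return i
E
python3 - <<'E'
from h import *
t=cv2.imread("pics/top0.png");s=cv2.imread("pics/side0.png")
a=cv2.resize(t[185:260,125:385],None,fx=3,fy=3,interpolation=cv2.INTER_CUBIC)
b=cv2.resize(s[110:220,230:360],None,fx=3,fy=3,interpolation=cv2.INTER_CUBIC)
c=np.zeros((600,800,3),np.uint8);c[:a.shape[0],:a.shape[1]]=a;c[240:240+b.shape[0],:b.shape[1]]=b
d=cv2.resize(s[225:375,250:350],None,fx=2.3,fy=2.3,interpolation=cv2.INTER_CUBIC);c[240:240+d.shape[0],400:400+d.shape[1]]=d
cv2.imwrite("pics/crop.png",c)
print(px("top",[[353,219]],.19),px("top",[[213,223]],.09),px("top",[[311,206]],.19))
hsv=cv2.cvtColor(t,cv2.COLOR_BGR2HSV)
blue=((abs(hsv[...,0].astype(int)-110)<12)&(hsv[...,1]>150)).astype(np.uint8);blue[:,300:]=0
cs=max(cv2.findContours(blue,0,2)[0],key=cv2.contourArea);r=cv2.minAreaRect(cs);print(r)
B=cv2.boxPoints(r);print(B,px("top",B,.045))
E
```

```text
[[ 0.49854895 -0.29176936  0.19      ]] [[0.4769135  0.12236965 0.09      ]] [[ 0.53345874 -0.16985946  0.19      ]]
((178.19126892089844, 220.81393432617188), (87.23348236083984, 48.34749984741211), 2.337306022644043)
[[133.62494 243.18878]
 [135.59668 194.8815 ]
 [222.7576  198.43909]
 [220.78586 246.74637]] [[0.40696949 0.37743093 0.045     ]
 [0.56106659 0.37711452 0.045     ]
 [0.55566026 0.09781698 0.045     ]
 [0.40117141 0.09997343 0.045     ]]
```

View pics/crop.png

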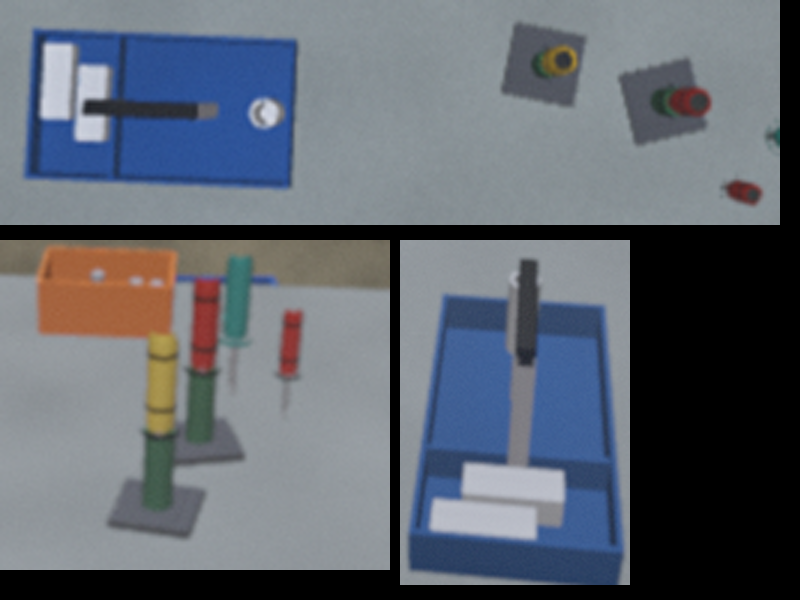

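The crop shows the red tool's foot centred at about (346,219), its handle-top disc at (358,219), and the tote tube mouth at (213.7,222.7). The scraper is clear to the left. The two look-alikes have no stand.

```bash
cat >> h.py <<'E'
from scipy.spatial.transform import Rotation as Ro
def go(P,yaw=None):
    o=bot.observe();R=Ro.from_rotvec(o["eef_rot"]).as_matrix()
    a=np.arctan2(R[1,0],R[0,0])
    dy=0 if yaw is None else -(yaw-a)
    R2=R@Ro.from_rotvec([0,0,dy]).as_matrix()
    print("t",o["t"],"pos",o["eef_pos"],"xang",a,"turn",dy,"then shift",np.round(R2.T@(np.array(P)-o["eef_pos"]),4),"tilt",R[:,2])
E
python3 - <<'E'
from h import *
print("foot",px("top",[[346.2,218.7]],.01),"top",px("top",[[357.7,218.7]],.19))
print("side top",px("side",[[299,123.5]],.19),"guard",px("side",[[297.7,153.3]],.0925))
B=px("top",[[127/1/3*0+133.62,243.19],[135.6,194.88],[222.76,198.44],[220.79,246.75]],.045);c=B.mean(0)
print("tote",c, "tube",px("top",[[213.7,222.7]],.09))
for z in (.045,):
  print(px("top",np.array([[31,180],[37,30],[297,40],[291,187]])/3+[125,185],.045))
print("handle bar ends",px("top",np.array([[84,107],[217,111]])/3+[125,185],.16))
print("side tub/bar",px("side",np.array([[529,262],[527,357]])*0+[[ (529-400)/2.3+250,(262-240)/2.3+225],[(527-400)/2.3+250,(350-240)/2.3+225]],.16))
print("small",px("top",np.array([[743,190]])/3+[125,185],.1))
go([.498,-.291,.25],np.pi/2-.02)
E
```

```text
foot [[ 0.49922839 -0.30676886  0.01      ]] top [[ 0.49971266 -0.30533347  0.19      ]]
side top [[ 0.500949   -0.29100181  0.19      ]] guard [[ 0.49974779 -0.29498446  0.0925    ]]
tote [0.48121365 0.23807991 0.045     ] tube [[0.47788745 0.12022587 0.09      ]]
[[0.40134146 0.37179792 0.045     ]
 [0.56080601 0.37156648 0.045     ]
 [0.55608664 0.09383613 0.045     ]
 [0.39938761 0.09604966 0.045     ]]
handle bar ends [[0.48113422 0.2917852  0.16      ]
 [0.47990315 0.16146712 0.16      ]]
side tub/bar [[0.48049513 0.18930324 0.16      ]
 [0.48234096 0.29667313 0.16      ]]
small [[ 0.4099357  -0.37167039  0.1       ]]
t 0.1 pos [ 0.32606838 -0.64708718  0.21785677] xang 0.4667790817684241 turn -1.0840172450264725 then shift [ 0.3595  0.1648 -0.0319] tilt [-7.17057321e-04  1.12293489e-03 -9.99999112e-01]
```

```bash
python3 - <<'E'
from h import *
t=cv2.imread("pics/top0.png");h=cv2.cvtColor(t,cv2.COLOR_BGR2HSV)
r=h[195:245,325:368].astype(int)
red=((r[...,0]<8)|(r[...,0]>170))&(r[...,1]>100)
foot=((r[...,2]<125)).astype(np.uint8)
c=max(cv2.findContours(foot,0,2)[0],key=cv2.contourArea);R=cv2.minAreaRect(c)
print(R,px("top",[np.array(R[0])+[325,195]],.008))
ys,xs=np.nonzero(red);print(xs.min()+325,xs.max()+325,ys.min()+195,ys.max()+195,xs.mean()+325,ys.mean()+195)
# predicted extents of the red handle for hypotheses
for y in(-.306,-.302,-.298,-.294):
  a=np.linspace(0,6.28,40);P=np.array([[.5+rr*np.cos(q),y+rr*np.sin(q),z] for z,rr in((.1,.012),(.11,.014),(.18,.014),(.19,.012)) for q in a]);p=proj("top",P);print(y,p.min(0),p.max(0))
E
```

```text
((21.941181182861328, 23.264705657958984), (24.73863410949707, 27.8915958404541), 75.96376037597656) [[ 0.50071512 -0.30957864  0.008     ]]
349 360 214 222 353.12280701754383 218.17543859649123
-0.306 [347.665812   213.78368528] [362.08205856 223.40873184]
-0.302 [346.36117665 213.75351049] [360.69673779 223.378377  ]
-0.298 [345.05660335 213.72334719] [359.31150746 223.34803824]
-0.294 [343.75209042 213.69319532] [357.92636559 223.31771551]
```

Emit:
{"method": "send_rows", "body": {"steps": [[[0, 0, -0.006, -0.181], [0, 0, -0.006, -0.181], [0, 0, -0.006, -0.181], [0, 0, -0.006, -0.181], [0, 0, -0.006, -0.181], [0, 0, -0.002, -0.179]]], "gripper": -1}}

```text
t: 0.85
eef_pos: [0.3261, -0.6474, 0.2506]
eef_rot: [-2.237, -2.205, 0.0]
contact_force: [0.7, -0.1, 0.1]
grip_width: 1.001
gripper_force: 0.0
```

Emit:
{"method": "send_rows", "body": {"steps": [[[0.049, 0.0237, 0, 0], [0.049, 0.0237, 0, 0], [0.049, 0.0237, 0, 0], [0.049, 0.0237, 0, 0], [0.049, 0.0237, 0, 0], [0.049, 0.0237, 0, 0], [0.049, 0.0237, 0, 0], [0, 0, 0, 0]]]}}

```text
t: 1.85
eef_pos: [0.5012, -0.3031, 0.2507]
eef_rot: [-2.235, -2.207, -0.003]
contact_force: [-0.2, -0.8, 1.5]
grip_width: 1.001
gripper_force: 0.0
```

```bash
python3 - <<'E'
from h import *
go([.4995,-.304,.134],np.pi/2-.02)
a=shot("side","s1.png",230,360,30,220,3.1)
E
```

```text
t 1.85 pos [ 0.50124322 -0.30305604  0.25073715] xang 1.558069779006413 turn 0.00727345221151654 then shift [-0.0012 -0.0018  0.1167] tilt [ 8.72087451e-04  1.69166713e-03 -9.99998189e-01]
```

View pics/s1.png

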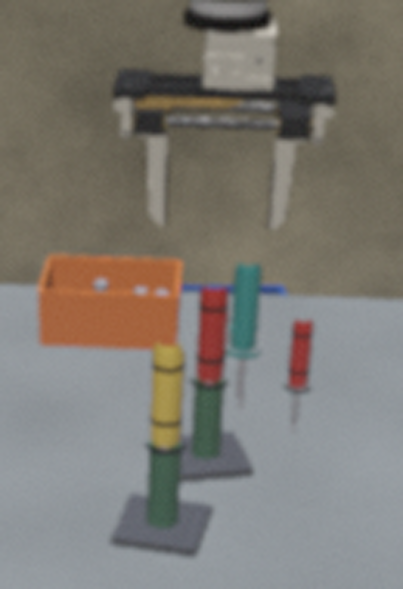

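The open fingers straddle the red handle, which sits at about x=212 between finger tips at 157 and 280. Next I descend and grip.

Emit:
{"method": "send_rows", "body": {"steps": [[[-0.001, -0.0015, 0.025, 0.007], [0, 0, 0.025, 0], [0, 0, 0.025, 0], [0, 0, 0.022, 0], [0, 0, 0.012, 0], [0, 0, 0.008, 0], [0, 0, 0, 0]]]}}

```text
t: 2.78
eef_pos: [0.4973, -0.3092, 0.1334]
eef_rot: [-2.252, -2.19, 0.0]
contact_force: [-0.2, 0.1, 0.6]
grip_width: 1.001
gripper_force: 0.0
```

Emit:
{"method": "send_rows", "body": {"steps": [[[0, 0, 0, 0], [0, 0, 0, 0], [0, 0, 0, 0], [0, 0, 0, 0], [0, 0, 0, 0], [0, 0, 0, 0], [0, 0, 0, 0], [0, 0, 0, 0]]], "gripper": 1, "newtons": 25}}

```text
t: 3.78
eef_pos: [0.4976, -0.3088, 0.1337]
eef_rot: [2.251, 2.191, 0.0]
contact_force: [1.0, 0.3, 0.4]
grip_width: 0.296
gripper_force: 25.0
```

Emit:
{"method": "send_rows", "body": {"steps": [[[0, 0, -0.01, 0], [0, 0, -0.025, 0], [0, 0, -0.035, 0], [0, 0, -0.035, 0], [0, 0, -0.035, 0], [0, 0, -0.035, 0], [0, 0, -0.025, 0], [0, 0, -0.01, 0]]]}}

```text
t: 4.78
eef_pos: [0.4977, -0.3088, 0.3455]
eef_rot: [2.25, 2.19, 0.001]
contact_force: [0.9, -0.1, -1.4]
grip_width: 0.297
gripper_force: 25.0
```

Emit:
{"method": "send_rows", "body": {"steps": [[[0.01, 0, 0, 0], [0.02, 0, 0, 0], [0.02, 0, 0, 0], [0.01, 0, 0, 0], [0, 0, 0, 0], [0, 0, 0, 0]]]}}

```text
t: 5.52
eef_pos: [0.4991, -0.2493, 0.3435]
eef_rot: [2.252, 2.191, -0.001]
contact_force: [-0.2, -0.7, -0.8]
grip_width: 0.292
gripper_force: 25.0
```

```bash
python3 - <<'E'
from h import *
o=bot.observe();print(o["grip_width"],o["gripper_force"])
go([.4785,.122,.335],np.pi/2-.02)
a=shot("side","s2.png",0,512,0,384,1);cv2.imwrite("pics/s2.png",a)
b=shot("top","t2.png",0,512,0,384,1)
i=np.hstack([cv2.resize(a[20:220,230:360],None,fx=2.9,fy=2.9,interpolation=2),cv2.resize(b[140:340,300:430],None,fx=2.9,fy=2.9,interpolation=2)])
cv2.imwrite("pics/c2.png",i)
E
```

```text
0.29219933206241355 24.99801426543854
t 5.525 pos [ 0.49905367 -0.24931248  0.34352777] xang 1.5433711095137346 turn -0.0074252172811619666 then shift [ 0.3708 -0.028   0.0084] tilt [-1.35256660e-04 -3.28590879e-04 -9.99999937e-01]
```

View pics/c2.png

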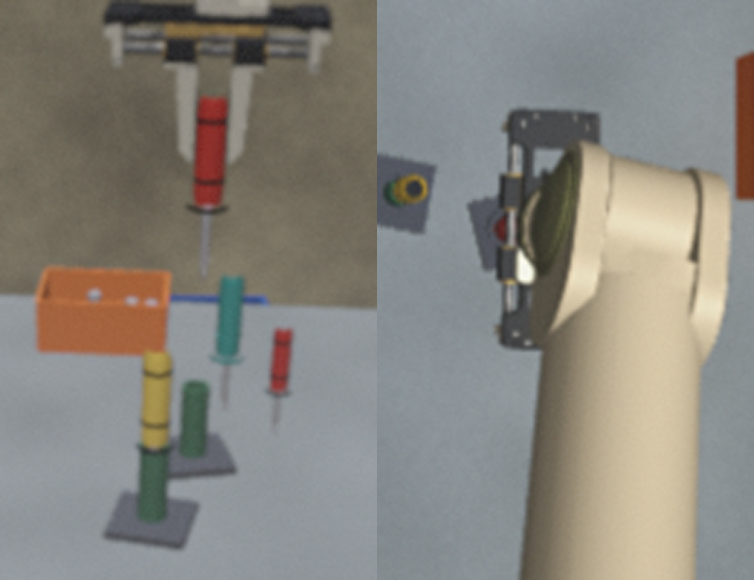

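Tool pulled out and held: guard at crop (208,209), tip (206,272), handle top (212,97). Next I compare this with the expected pose.

```bash
python3 - <<'E'
from h import *
for dy in(-.004,0,.004,.008):
  p=proj("side",[[.499,-.2493+dy,z] for z in(.23,.30,.40)]);print(dy,(p-[230,20])*2.9)
E
```

```text
-0.004 [[203.96231974 276.1896941 ]
 [208.10984107 204.1133125 ]
 [214.51197185  92.5269098 ]]
0 [[203.92880365 277.75593111]
 [208.0881992  205.50939925]
 [214.51026479  93.6307836 ]]
0.004 [[203.89508233 279.33152781]
 [208.06641946 206.91411495]
 [214.50854378  94.74182718]]
0.008 [[203.8611539  280.91656812]
 [208.04450053 208.32753967]
 [214.50680868  95.86011055]]
```

Emit:
{"method": "send_rows", "body": {"steps": [[[0.03, -0.003, 0, -0.007], [0.055, -0.004, 0, 0], [0.058, -0.004, 0, 0], [0.058, -0.004, 0, 0], [0.058, -0.004, 0, 0], [0.055, -0.004, 0, 0], [0.036, -0.003, 0, 0], [0.017, -0.002, 0, 0]]]}}

```text
t: 6.62
eef_pos: [0.4785, 0.1207, 0.3437]
eef_rot: [-2.241, -2.201, -0.001]
contact_force: [0.2, -0.4, -0.8]
grip_width: 0.296
gripper_force: 25.0
```

Emit:
{"method": "send_rows", "body": {"steps": [[[0, 0, 0.02, 0], [0, 0, 0.03, 0], [0, 0, 0.03, 0], [0, 0, 0.015, 0], [0, 0, 0, 0], [0, 0, 0, 0], [0, 0, 0, 0]]]}}

```text
t: 7.5
eef_pos: [0.4792, 0.1188, 0.2495]
eef_rot: [2.243, 2.198, 0.002]
contact_force: [-0.1, 0.1, -0.8]
grip_width: 0.297
gripper_force: 25.0
```

```bash
python3 - <<'E'
from h import *
go([.4785,.118,.25],np.pi/2-.02)
a=shot("side","s3.png",0,512,0,384,1);b=shot("top","t3.png",0,512,0,384,1)
i=np.hstack([cv2.resize(a[180:380,240:360],None,fx=2.9,fy=2.9,interpolation=2),cv2.resize(b[120:320,120:270],None,fx=2.9,fy=2.9,interpolation=2)])
cv2.imwrite("pics/c3.png",i)
p=proj("side",[[.4785,.122,z] for z in(.142,.212,.312,.09)]);print((p-[240,180])*2.9)
E
```

```text
t 7.5 pos [0.47917154 0.1188491  0.24953732] xang 1.5505810479159883 turn -0.00021527887890826491 then shift [-0.0009 -0.0007 -0.0005] tilt [ 1.61578158e-03  3.11637053e-04 -9.99998646e-01]
[[192.54629262 121.03977322]
 [198.89240124  39.00763253]
 [208.96762086 -91.69115414]
 [188.16257771 177.57484555]]
```

View pics/c3.png

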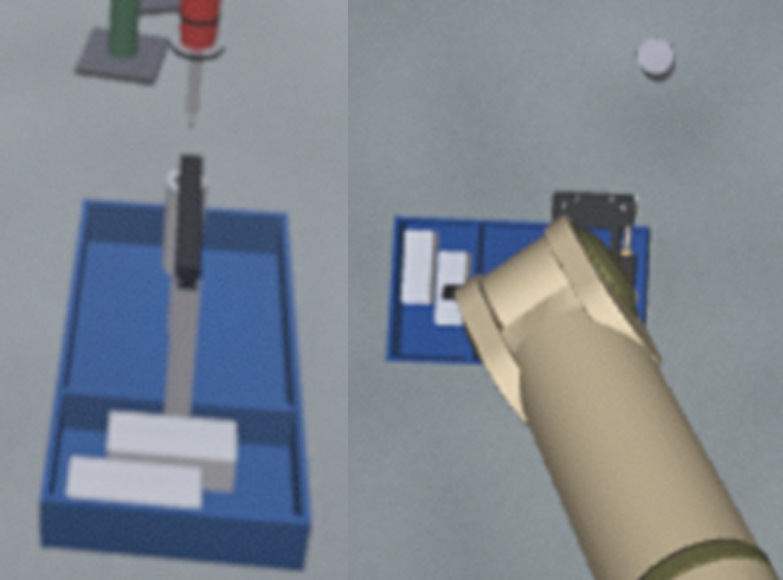

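The tool hangs straight above the tube: tip at (191,126), tube mouth centred at about x=187, both within 1–2 px of prediction. Next I lower it in.

Emit:
{"method": "send_rows", "body": {"steps": [[[-0.001, -0.001, 0.02, 0], [0, 0, 0.02, 0], [0, 0, 0.015, 0], [0, 0, 0.01, 0], [0, 0, 0, 0]]]}}

```text
t: 8.22
eef_pos: [0.4774, 0.1177, 0.1832]
eef_rot: [-2.243, -2.199, 0.001]
contact_force: [0.5, -0.0, -0.8]
grip_width: 0.297
gripper_force: 25.0
```

Emit:
{"method": "send_rows", "body": {"steps": [[[0, 0, 0.012, 0], [0, 0, 0.012, 0], [0, 0, 0.01, 0], [0, 0, 0.006, 0], [0, 0, 0.004, 0], [0, 0, 0, 0], [0, 0, 0, 0]]]}}

```text
t: 9.1
eef_pos: [0.4777, 0.1178, 0.1398]
eef_rot: [2.243, 2.199, 0.0]
contact_force: [0.1, -0.2, -1.0]
grip_width: 0.295
gripper_force: 25.0
```

Emit:
{"method": "send_rows", "body": {"steps": [[[0, 0, 0.002, 0], [0, 0, 0.002, 0], [0, 0, 0.001, 0], [0, 0, 0, 0]]]}}

```text
t: 9.6
eef_pos: [0.4776, 0.1177, 0.1345]
eef_rot: [-2.243, -2.199, 0.0]
contact_force: [0.6, -0.2, -0.4]
grip_width: 0.292
gripper_force: 25.0
```

```bash
python3 - <<'E'
from h import *
a=shot("side","s4.png",0,512,0,384,1)
cv2.imwrite("pics/c4.png",cv2.resize(a[130:330,230:370],None,fx=3,fy=3,interpolation=2))
E
```

```text
(no output)
```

View pics/c4.png

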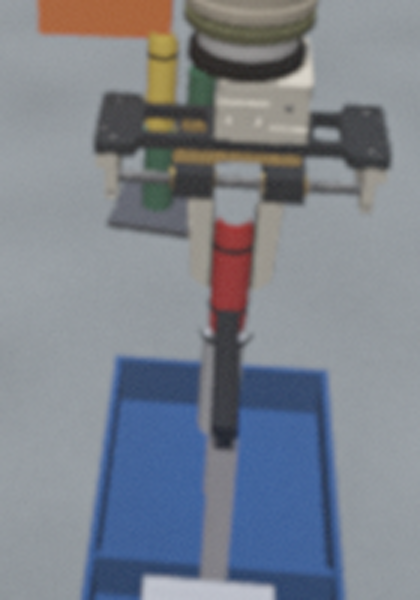

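The guard sits on the tube mouth at (226,338) and no blade is visible. Release and retreat straight up.

Emit:
{"method": "send_rows", "body": {"steps": [[[0, 0, 0, 0], [0, 0, 0, 0], [0, 0, 0, 0], [0, 0, 0, 0], [0, 0, 0, 0], [0, 0, 0, 0]]], "gripper": -1}}

```text
t: 10.4
eef_pos: [0.4776, 0.1177, 0.1346]
eef_rot: [-2.244, -2.199, 0.0]
contact_force: [-0.5, -0.4, -0.1]
grip_width: 0.893
gripper_force: 0.0
```

Emit:
{"method": "send_rows", "body": {"steps": [[[0, 0, -0.01, 0], [0, 0, -0.02, 0], [0, 0, -0.03, 0], [0, 0, -0.03, 0], [0, 0, -0.02, 0], [0, 0, -0.01, 0], [0, 0, 0, 0]]]}}

```text
t: 11.28
eef_pos: [0.4778, 0.1177, 0.2551]
eef_rot: [2.243, 2.198, 0.001]
contact_force: [0.3, 0.6, 0.7]
grip_width: 1.003
gripper_force: 0.0
```

Emit:
{"method": "send_rows", "body": {"steps": [[[0.02, 0, 0, 0], [0.035, 0, 0, 0], [0.035, 0, 0, 0], [0.02, 0, 0, 0], [0.008, 0, 0, 0], [0, 0, 0, 0], [0, 0, 0, 0]]]}}

```text
t: 12.15
eef_pos: [0.4801, 0.2344, 0.2544]
eef_rot: [2.245, 2.197, -0.001]
contact_force: [-0.3, -0.7, -0.1]
grip_width: 1.0
gripper_force: 0.0
```

```bash
python3 - <<'E'
from h import *
a=shot("side","s5.png",0,512,0,384,1);b=shot("top","t5.png",0,512,0,384,1)
i=np.hstack([cv2.resize(a[130:380,230:370],None,fx=2.4,fy=2.4,interpolation=2),cv2.resize(b[120:370,120:270],None,fx=2.4,fy=2.4,interpolation=2)])
cv2.imwrite("pics/c5.png",i)
go([.4805,.2375,.132],np.pi/2-.02)
p=proj("side",[[.4785,.1225,.09],[.4785,.1225,.19],[.481,.238,.16]]);print((p-[230,130])*2.4)
E
```

```text
t 12.25 pos [0.48014407 0.234587   0.25459082] xang 1.549437724541178 turn -0.0013586022537186437 then shift [0.003  0.0003 0.1226] tilt [ 3.47679675e-05 -5.73915680e-04 -9.99999835e-01]
[[179.72127367 267.30662272]
 [186.90602728 174.58576903]
 [182.16175378 289.93879681]]
```

View pics/c5.png

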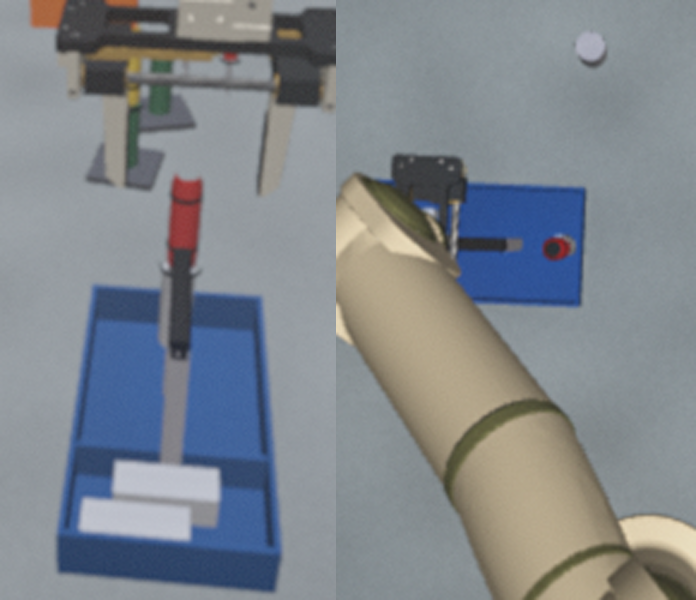

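The tool stands upright with its guard on the mouth at about (181,268). The bar middle is near (181,300), between the open fingers. I go down to the bar and grip.

Emit:
{"method": "send_rows", "body": {"steps": [[[0.002, 0, 0.025, 0], [0.001, 0, 0.03, 0], [0, 0, 0.025, 0], [0, 0, 0.02, 0], [0, 0, 0.015, 0], [0, 0, 0.0095, 0], [0, 0, 0, 0], [0, 0, 0, 0]]]}}

```text
t: 13.25
eef_pos: [0.4803, 0.2389, 0.1306]
eef_rot: [2.243, 2.199, 0.001]
contact_force: [0.1, -0.2, -0.3]
grip_width: 0.997
gripper_force: 0.0
```

Emit:
{"method": "send_rows", "body": {"steps": [[[0, 0, 0, 0], [0, 0, 0, 0], [0, 0, 0, 0], [0, 0, 0, 0], [0, 0, 0, 0], [0, 0, 0, 0], [0, 0, 0, 0], [0, 0, 0, 0]]], "gripper": 1, "newtons": 55}}

```text
t: 14.25
eef_pos: [0.4803, 0.2387, 0.1302]
eef_rot: [2.243, 2.199, 0.001]
contact_force: [3.3, 0.2, -0.3]
grip_width: 0.186
gripper_force: 1.5
```

Emit:
{"method": "send_rows", "body": {"steps": [[[0, 0, 0, 0], [0, 0, -0.002, 0], [0, 0, -0.003, 0], [0, 0, -0.004, 0], [0, 0, -0.004, 0], [0, 0, -0.002, 0], [0, 0, 0, 0], [0, 0, 0, 0]]]}}

```text
t: 15.25
eef_pos: [0.48, 0.2386, 0.145]
eef_rot: [2.244, 2.199, -0.0]
contact_force: [0.3, -0.2, -6.2]
grip_width: 0.167
gripper_force: 55.0
```

```bash
python3 - <<'E'
from h import *
o=bot.observe();print(o["t"],o["eef_pos"],o["contact_force"],o["ft_torque"],o["grip_width"],o["gripper_force"])
a=shot("side","s6.png",0,512,0,384,1)
cv2.imwrite("pics/c6.png",cv2.resize(a[130:380,210:390],None,fx=2.4,fy=2.4,interpolation=2))
E
```

```text
15.25 [0.47998726 0.23860843 0.14504864] [ 0.32285398 -0.17071738 -6.15467161] [ 0.01410181 -0.09317128  0.00253302] 0.16727965157385336 54.99807894229889
```

View pics/c6.png

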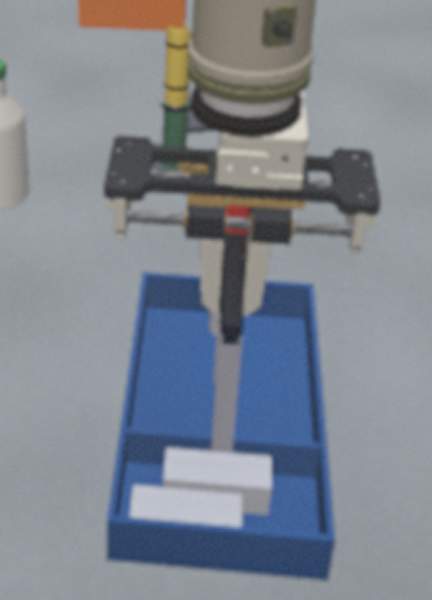

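The tote hangs level on the bar with a load of 6.2 N, which is its full weight, and both profiles lie in the tray. I lift it the rest of the way.

Emit:
{"method": "send_rows", "body": {"steps": [[[0, 0, -0.004, 0], [0, 0, -0.01, 0], [0, 0, -0.015, 0], [0, 0, -0.018, 0], [0, 0, -0.018, 0], [0, 0, -0.018, 0], [0, 0, -0.013, 0], [0, 0, -0.007, 0]]]}}

```text
t: 16.3
eef_pos: [0.4802, 0.2387, 0.2492]
eef_rot: [2.243, 2.199, 0.002]
contact_force: [0.2, 0.4, -5.8]
grip_width: 0.168
gripper_force: 55.0
```

Emit:
{"method": "send_rows", "body": {"steps": [[[0, 0, -0.002, 0], [0, 0, 0, 0], [0, 0, 0, 0], [0, 0, 0, 0], [0, 0, 0, 0], [0, 0, 0, 0], [0, 0, 0, 0], [0, 0, 0, 0]]]}}

```text
t: 17.3
eef_pos: [0.48, 0.2387, 0.2501]
eef_rot: [-2.244, -2.199, 0.0]
contact_force: [-0.3, -0.5, -5.8]
grip_width: 0.169
gripper_force: 55.0
```

```bash
python3 - <<'E'
from h import *
o=bot.observe();print(o["t"],o["eef_pos"],o["contact_force"],o["ft_torque"],o["grip_width"],o["gripper_force"],abs(o["dq"]).max())
a=shot("side","s7.png",0,512,0,384,1)
cv2.imwrite("pics/c7.png",cv2.resize(a[80:384,190:410],None,fx=1.9,fy=1.9,interpolation=2))
E
```

```text
17.3 [0.48002021 0.23865299 0.25008215] [-0.27861564 -0.45783231 -5.78779312] [-0.01394455 -0.09690656  0.03575869] 0.16923078119047474 54.9979305267334 0.0013003414890407933
```

View pics/c7.png

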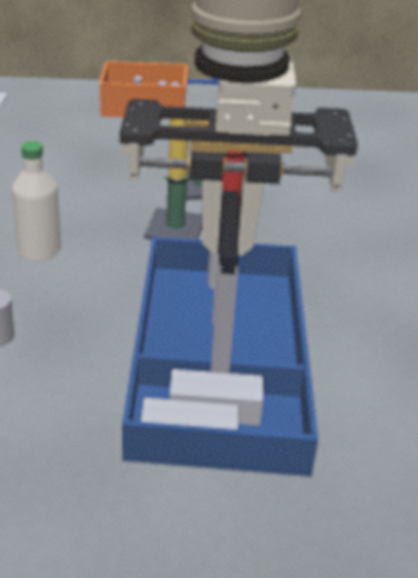

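The tote is held level, about 12 cm up and steady. The tool shows red at (233,172), and both profiles are in the tray at about (205,400).

```bash
python3 -c "
from cell import bot
print(bot.finish_job())"
```

```text
the job is handed in; nothing more can be done
None
```

The job is handed in: the deburring tool is home in the tote's tube, and the tote was held level about 12 cm above the bench with both profiles in it; no verdict came back.

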